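# Tare a weighing tray and weigh a printed test bar

### The job

Weigh the orange test bar: take the top tray off the nested pile, set it down level in the middle of the balance's steel pan (no dropping), let go and press the blue tare key fully down. Then push down the front end of the orange bar in its black holder so that it rocks up and stays tipped, take it by the raised part, and lay it flat on the floor of the tray, setting it down before you let go rather than dropping it. Leave the other two trays in their pile, the blue bar lying flush in the holder, and everything else on the bench where it is.

Things in the scene. Friction and masses are not known exactly. Their poses are not given: they have to be found in the camera images.
- tray_top_c (a point): centre (half-way up) of the top tray of a nested pile of three alike. White plastic, grey rim, open, 168 mm long (its x) x 128 mm wide (y) x 40 mm high, 90 g, z up. Its upper half (20 to 40 mm up) is an upright collar with a 2.5 mm wall, outer faces 84 mm (x) and 64 mm (y) from the centre; below, a 5 mm shoulder steps in and the body tapers to a 148 x 108 mm foot
- tray_top: the same top tray; origin at the centre of its underside. Flat floor 2.5 mm thick, 143 x 103 mm inside. Nested, its shoulder (20 mm up) sits on the rim of the next tray, so each tray stands 20 mm above the one below, with 2.5 mm of sideways play, and only its collar shows above the next rim
- tray_mid: the second tray of the pile, the same kind; origin at the centre of its underside. Stays in the pile
- tray_low: the lowest tray of the pile, the same kind; stands on a 3 mm black rubber mat (fixed); origin at the centre of its underside. Stays in the pile
- pan (a point): middle of the upper face of the balance's square steel pan, 180 x 180 mm, level, 83 mm above the bench, fixed. The white top-loading balance is 205 mm wide (its y, left) and 300 mm deep (its x); the pan's middle lies 50 mm behind the balance's. Its front (-x), with the grey sloping key panel, faces the robot. Axes as the balance's
- tare_top (a point): middle of the upper face of the blue tare key (30 x 54 mm, on the robot's right of the balance's key panel, which slopes 12 degrees down to the front); its z axis is the outward normal of the face
- tare_key (a joint): travel of the sprung tare key: 0 up, 0.005 m fully down (about 4 N), comes up by itself
- bar_orange_c (a point): centre of the orange printed test bar, 110 mm long (its x axis), 40 mm wide (y), 16 mm thick (z), 85 g. It lies flush in its pocket of the holder, either the left or the right one, its front end (-x) towards the robot
- bar_orange: the same orange bar; origin at the centre of its underside, axes as above
- bar_blue_c (a point): centre of the blue test bar, the same size, in the other pocket
- bar_blue: the same blue bar; origin at the centre of its underside
- holder: fixed black rocker holder, 133 mm long (x) x 116 wide (y) x 54 high; origin at the centre of its underside, front at -x, z up. Two pockets 44 mm wide, centred at y = +26 and -26 mm, open at the front above a 24 mm high stop (inner face at x = -57.5). A bar lies on a level shelf 38 mm up, its top flush with the 54 mm walls, its middle at x = 0 and its front half overhanging a ramp
- rock_edge (a point): middle of the shelf's front edge, 38 mm above the bench, at x = -3.5 mm in the holder (axes as the holder's); the edge runs along y through both pockets. From it a ramp falls to the front at 38 degrees. A light push (under 2 N) on a bar's front end tips it over this edge onto the ramp; it may slide up to 5 mm down to the stop and stays at 38 degrees, its rear half raised
- tape_roll: bystander: roll of blue tape lying flat, 96 mm across, 25 mm high
- scraper: bystander: print scraper lying on the bench, 170 mm long
- cal_weight: bystander: steel calibration weight with a knob, 40 mm across, 57 mm high
- glue_jar: bystander: amber jar with a white cap, 56 mm across, 80 mm high
There are look-alikes about, which are no part of the job. What is shaped like the tray_top but yellow is not meant.

How it is judged:
By the outcome, as a careful person would: the job done as asked, in the order asked, and still so for the second after the job is handed in, with the robot touching nothing.
It also fails if it takes over 72 s, if anything falls off the work surface, if the arm or the gripper's body presses on something with over 40 N, if the wrist force passes 120 N, or if a joint passes its speed limit or range.

### The arm

A 7-joint arm with a two-finger parallel gripper is mounted at the origin on the work surface. World frame = base frame: x ahead of the robot, y to its left, z up, the work surface at z = 0. Lengths are in m, angles in rad, forces in N, time in s.
With the tool pointing down it reaches from about 0.425 to 0.925 m from the base axis. Payload 6.8 kg.
Tool frame: the origin (TCP) lies on the front face of the gripper's body, between the roots of the fingers; the fingertips stand 73 mm ahead of it and the grasp point (between the pads) lies 54 mm ahead of it (env.nose_length is the distance from the TCP to the fingertips, in m); z points along the fingers, y is the line along which they close (so a half turn about z gives the same grasp; the last joint's range is limited). The gripper opens to 85 mm and grips with 20 to 120 N. Pads are 22 mm wide; open, the fingers measure 114 mm over their backs; the gripper's body (76 mm by 85 mm) begins 54 mm behind the grasp point. The pads swing forward as they close: fully open they stand 13 mm farther back than shut.
Start: joints at [1.192, 0.477, 0.022, 1.555, -0.011, 1.109, -0.083], TCP at [0.181, -0.65, 0.304] pointing down, gripper open.
Joint ranges: [-2.96, 2.96], [-0.34, 2.1], [-1.41, 1.46], [0.24, 2.44], [-1.37, 4.51], [0.17, 1.92], [-2.96, 2.96]. Speed limits (rad/s): [2.39, 2.39, 3.14, 3.14, 3.14, 3.14, 3.14].

### API

Orientations are given as a unit quaternion [w, x, y, z].
In Python, from cell import env, kin, camera, calibration, job gives the robot as it stands. The module is installed in compiled form; this text tells all that it offers. Calls block until the motion is done:
- env.reach(position, orientation): joint-space move of the TCP to a pose.
- env.movel(position, velocity=0.15, rot=None, stop_force=None): straight line of the TCP; rot=None keeps the orientation; velocity is the mean speed in m/s. With stop_force (N) it stops when the force on the tool has changed by that much, and returns True; else False.
- env.goto_joints(angles): joint-space move.
- env.grip(opening, f_grip=None): finger opening in m; f_grip is the grip in N (None keeps the last); returns when the fingers have stopped.
- env.dwell(seconds).
- kin.inverse_kinematics(position, orientation): joint angles nearest the present ones, or None.
- env.get_state(): the state.
- camera(name): name is "side" or "top" or "wrist"; returns (picture, depth): 400x640x3 uint8, blue, green, red; 400x640 float32, m along the optical axis (not along the pixel's ray), 0 where there is no reading.
- calibration(name): a dict with "fx", "fy", "cx", "cy" (pixels), "rvec" (rotation vector, rad) and "tvec" (3), from world to camera coordinates, as OpenCV has them. Camera axes: x right, y down, z forward; pixel columns grow to the right and rows downward; lengths in m; the calibration is good to about 2 mm. A picture is of the moment at which its call begins: read the wrist's pose just before it. calibration takes no time and is no camera call; for the wrist camera it gives the pose at the moment of the call.
A pose or a line that the arm cannot do raises env.PlanningError and nothing moves.
- job.job_done(): hands the job in; it is judged then, once.
The state is a dict: "time": time; "qpos": joint angles; "joint_velocities": joint speeds; "joint_torque": joint torques, N m; "tcp_pos": TCP position; "orientation": TCP orientation; "force": force on the tool from outside, world axes, zero at the start; "torque": the same for the moment, N m; "opening": finger opening in m; "gripper_force": force on a finger pad.
Only numpy, scipy, OpenCV 4.12 (cv2) and the standard library are available. Lean on these libraries where they do the work, as an engineer would, in place of code of your own. Each camera call takes 0.05 s, during which the arm holds its last target. There are 200 camera calls.

## Working session

There is one attempt and no reset: what is moved stays moved. The work goes in short steps, each a Python script; the robot and the scene stay as the last script left them, time stands still between calls to the robot, and variables do not carry over. Pictures are saved under pics/ and viewed, at most 12 in all, crops included, and the job is handed in when it is done.

```bash
mkdir -p pics; cat > h.py <<'E'
import numpy as np, cv2
from cell import env, kin, camera, calibration, job
def world(name, uv, z=None, depth=None, cal=None):
    c=cal or calibration(name); R=cv2.Rodrigues(np.array(c["rvec"],float))[0]; t=np.array(c["tvec"],float).ravel()
    uv=np.atleast_2d(np.array(uv,float))
    d=np.c_[(uv[:,0]-c["cx"])/c["fx"],(uv[:,1]-c["cy"])/c["fy"],np.ones(len(uv))]
    if depth is not None: return (d*np.asarray(depth).reshape(-1,1)-t)@R
    o=-R.T@t; w=d@R
    return o+w*((z-o[2])/w[:,2])[:,None]
def cloud(name,dep,cal=None):
    v,u=np.mgrid[0:400,0:640]
    P=world(name,np.c_[u.ravel(),v.ravel()],depth=dep.ravel(),cal=cal).reshape(400,640,3)
    P[dep<=0]=np.nan
    return P
E
python3 - <<'E'
from h import *
for n in("top","side"):
    p,d=camera(n); cv2.imwrite(f"pics/{n}0.png",p); np.savez(f"{n}0.npz",p=p,d=d)
    c=calibration(n); R=cv2.Rodrigues(np.array(c["rvec"]))[0]; print(n,c["fx"],-R.T@np.array(c["tvec"]).ravel(),(d<=0).mean())
s=env.get_state(); print(s["time"],s["tcp_pos"],s["orientation"],env.nose_length)
E
```

```text
top 423.91673129504807 [ 0.27342493 -0.10066729  1.33510876] 0.0040390625
side 417.32048877894783 [0.24437567 0.57008927 0.89154741] 0.00412109375
0.1 [ 0.18045831 -0.65000214  0.30302408] [-7.97284833e-04  9.90843058e-01  1.35016186e-01 -1.65994317e-04] 0.0726
```

View pics/top0.png

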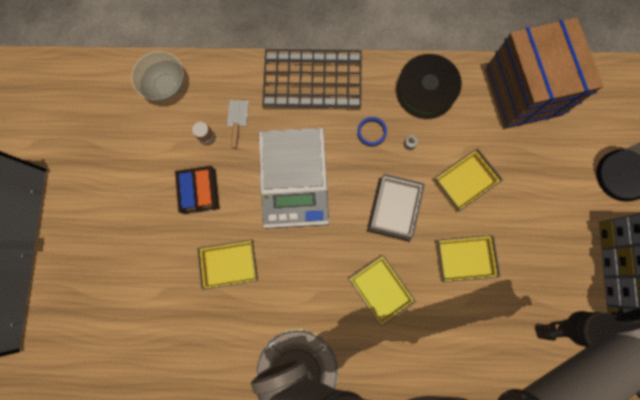

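View pics/side0.png

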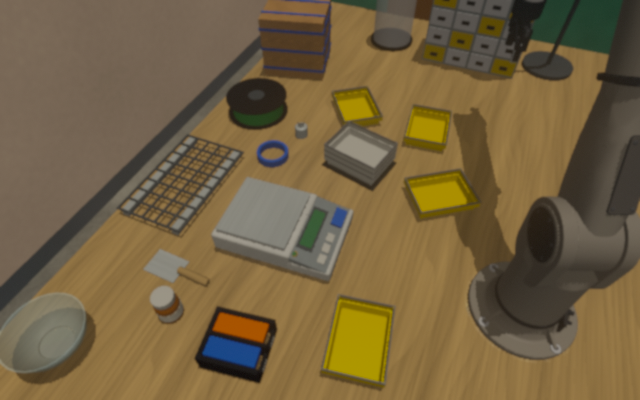

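The top view shows one white pile at (397,207). The four yellow trays, at (228,264), (381,289), (467,258) and (467,180), are the look-alikes. The holder is at (197,189), with the orange bar in the robot's right pocket (203,188) and the blue one on the left (187,190). The balance is at (294,178) and its blue key at (314,216). The side view agrees and shows three nested white trays at (360,150).

```bash
cat > m.py <<'E'
from h import *
def rect(P):
    r=cv2.minAreaRect(P[:,:2].astype(np.float32)); b=cv2.boxPoints(r); e=[b[1]-b[0],b[2]-b[1]]
    L=max(e,key=np.linalg.norm); a=np.degrees(np.arctan2(L[1],L[0]))
    return np.round(r[0],4),np.round(sorted(np.array(r[1])),4),round((a+90)%180-90,2)
def big(m):
    n,l,s,_=cv2.connectedComponentsWithStats(m.astype(np.uint8)); k=1+np.argmax(s[1:,4]); return l==k
def roi(u0,v0,u1,v1):
    m=np.zeros((400,640),bool); m[v0:v1,u0:u1]=1; return m
E
python3 - <<'E'
from m import *
T=np.load("top0.npz");p=T["p"];d=T["d"];C=cloud("top",d);hsv=cv2.cvtColor(p,cv2.COLOR_BGR2HSV);H,S,V=cv2.split(hsv)
S0=np.load("side0.npz");ps=S0["p"];Cs=cloud("side",S0["d"]);Hs,Ss,Vs=cv2.split(cv2.cvtColor(ps,cv2.COLOR_BGR2HSV))
def rep(n,m,name,z,Cx):
    m=big(m); v,u=np.where(m); print(n,name,"px",m.sum(),(u.mean().round(1),v.mean().round(1)),"z med",np.nanmedian(Cx[m][:,2]).round(4),rect(world(name,np.c_[u,v],z=z)))
rep("orange",roi(170,160,225,220)&(H<20)&(S>150)&(V>80),"top",.054,C)
rep("blue",roi(170,160,225,220)&(H>105)&(H<130)&(S>130)&(V>60),"top",.054,C)
rep("key",roi(300,205,330,225)&(H>105)&(H<130)&(S>130),"top",.07,C)
rep("orange",roi(200,305,280,380)&(Hs<20)&(Ss>150)&(Vs>80),"side",.054,Cs)
rep("blue",roi(200,305,280,380)&(Hs>100)&(Hs<130)&(Ss>130),"side",.054,Cs)
rep("key",roi(325,200,352,235)&(Hs>105)&(Hs<130)&(Ss>130),"side",.07,Cs)
for n,r,rs,z0,z1 in(("pile",roi(360,165,430,245),roi(315,115,400,190),.072,.095),("pan",roi(250,120,335,192),roi(210,170,320,250),.077,.09),("holder",roi(165,155,230,220),roi(190,300,285,385),.045,.062)):
    for nm,Cx,rr in(("top",C,r),("side",Cs,rs)):
        m=rr&(Cx[...,2]>z0)&(Cx[...,2]<z1); m=big(m); print(n,nm,m.sum(),np.nanmedian(Cx[m][:,2]).round(4),rect(Cx[m]))
pf=C[200:212,392:402,2]; print("pile floor",np.nanmedian(pf))
E
```

```text
orange top px 544 (np.float64(202.9), np.float64(187.4)) z med 0.0534 (array([0.5427, 0.3066]), array([0.0465, 0.1177]), np.float32(9.71))
blue top px 458 (np.float64(186.3), np.float64(189.6)) z med 0.0535 (array([0.535, 0.358]), array([0.0415, 0.1105]), np.float32(9.42))
key top px 115 (np.float64(313.7), np.float64(215.3)) z med 0.0578 (array([ 0.4591, -0.0406]), array([0.0213, 0.0454]), np.float32(-88.79))
orange side px 1120 (np.float64(241.0), np.float64(327.0)) z med 0.0541 (array([0.5429, 0.3081]), array([0.0442, 0.1166]), np.float32(9.72))
blue side px 1247 (np.float64(231.3), np.float64(351.2)) z med 0.0541 (array([0.5353, 0.3598]), array([0.0447, 0.115 ]), np.float32(9.5))
key side px 159 (np.float64(338.5), np.float64(217.3)) z med 0.058 (array([ 0.4585, -0.0282]), array([0.0247, 0.0509]), np.float32(-85.29))
pile top 306 0.0828 (array([ 0.4942, -0.2914]), array([0.1294, 0.1703]), np.float32(-12.81))
pile side 563 0.0805 (array([ 0.4956, -0.2911]), array([0.1342, 0.1704]), np.float32(-12.46))
pan top 3281 0.083 (array([0.6325, 0.0321]), array([0.1801, 0.1813]), np.float32(4.5))
pan side 4135 0.0834 (array([0.6347, 0.0318]), array([0.1816, 0.1828]), np.float32(-85.14))
holder top 1482 0.0534 (array([0.5385, 0.3337]), array([0.1186, 0.1343]), np.float32(9.95))
holder side 3505 0.0541 (array([0.541 , 0.3335]), array([0.1183, 0.1334]), np.float32(9.59))
pile floor 0.046451973023941204
```

```bash
cat >> m.py <<'E'
from scipy.spatial.transform import Rotation as Ro
def quat(yaw, tilt=0., flip=False, ydeg=90.):
    """tool z = down, leaned ahead by tilt deg in the object's x direction; tool y at object's ydeg"""
    R=Ro.from_euler("z",yaw,degrees=True)*Ro.from_euler("y",-tilt,degrees=True)
    y=np.array([np.cos(np.radians(ydeg)),np.sin(np.radians(ydeg)),0]); z=np.array([0,0,-1.]); x=np.cross(y,z)
    q=(R*Ro.from_matrix(np.c_[x,y,z])).as_quat(); return np.r_[q[3],q[:3]], (R.as_matrix()@z)
def off(c,yaw,dx,dy): 
    r=np.radians(yaw); return np.array([c[0]+dx*np.cos(r)-dy*np.sin(r), c[1]+dx*np.sin(r)+dy*np.cos(r)])
TRAY=np.array([.495,-.2912]); TY=-12.6; PAN=np.array([.6336,.032]); PY=4.7; HOL=np.array([.5398,.3336]); HY=9.7
E
python3 - <<'E'
from m import *
p=np.load("side0.npz")["p"]; t=np.load("top0.npz")["p"]
a=cv2.resize(p[105:205,310:410],(400,400),interpolation=cv2.INTER_CUBIC); b=cv2.resize(t[150:250,160:260],(400,400),interpolation=cv2.INTER_CUBIC)
cv2.imwrite("pics/crop.png",np.hstack([a,b]))
for nm,im,r in(("top",t,(300,205,330,225)),("side",p,(325,200,352,235))):
    H,S,V=cv2.split(cv2.cvtColor(im,cv2.COLOR_BGR2HSV)); m=big(roi(*r)&(H>100)&(H<130)&(S>110)); v,u=np.where(m); print(nm,rect(world(nm,np.c_[u,v],z=.058)))
for n,pos,a in(("pile",[*off(TRAY,TY,0,.0627),.25],quat(TY,ydeg=-90)),("pan",[*off(PAN,PY,0,.0627),.25],quat(PY,ydeg=-90)),("key",[.45,-.035,.2],quat(PY,12,ydeg=-90)),("push",[*off(HOL,HY,-.044,-.026),.2],quat(HY,ydeg=0)),("push2",[*off(HOL,HY,-.044,-.026),.2],quat(HY,ydeg=-180)),
  ("grasp",[*off(HOL,HY,-.01,-.026),.15],quat(HY,38,ydeg=-90)),("graspB",[*off(HOL,HY,-.01,-.026),.15],quat(HY,38,ydeg=90))):
    print(n,a[1].round(2),np.round(kin.inverse_kinematics(pos,a[0]),2) if kin.inverse_kinematics(pos,a[0]) is not None else None)
E
```

```text
top (array([ 0.4624, -0.0415]), array([0.0246, 0.0489]), np.float32(-88.79))
side (array([ 0.4618, -0.0377]), array([0.0269, 0.0548]), np.float32(-85.13))
pile [ 0.  0. -1.] [ 0.42  0.35 -0.13  1.88  0.06  0.91 -1.53]
pan [ 0.  0. -1.] [ 0.19  0.54 -0.61  1.67  0.34  1.04 -2.02]
key [ 0.21  0.02 -0.98] [ 0.44  0.23 -0.55  2.25  0.26  0.49 -1.79]
push [ 0.  0. -1.] [ 0.04  0.63 -0.94  1.82  0.6   1.   -0.98]
push2 [ 0.  0. -1.] [ 0.17  0.77 -1.19  1.82  0.79  1.13  2.02]
grasp [ 0.61  0.1  -0.79] [-1.09  0.51  0.4   2.2   2.06  0.2   2.07]
graspB [ 0.61  0.1  -0.79] [-0.28  0.54 -0.59  2.15  1.75  0.62 -0.55]
```

View pics/crop.png

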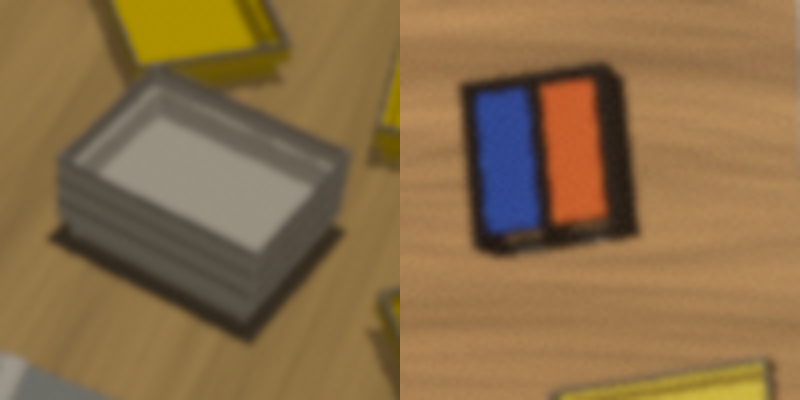

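The crop confirms it: the left panel shows the only white, grey-rimmed pile of three, standing on a black mat. The right panel shows the holder with its open front towards the robot and the orange bar in the right pocket at crop (572,150). I'll move above the tray's left wall and look once with the wrist camera.

```bash
python3 - <<'E'
from m import *
q,_=quat(TY,ydeg=-90)
env.grip(.04,40); g=off(TRAY,TY,0,.0627); env.reach([*g,.26],q)
c=calibration("wrist"); p,d=camera("wrist"); cv2.imwrite("pics/w1.png",p)
C=cloud("wrist",d,c); m=(C[...,2]>.074)&(C[...,2]<.092)&(np.hypot(C[...,0]-TRAY[0],C[...,1]-TRAY[1])<.13); m=big(m)
P=C[m]; print(m.sum(),np.median(P[:,2]),rect(P))
# left wall in the tray frame
r=np.radians(TY); y=-(P[:,0]-TRAY[0])*np.sin(r)+(P[:,1]-TRAY[1])*np.cos(r); x=(P[:,0]-TRAY[0])*np.cos(r)+(P[:,1]-TRAY[1])*np.sin(r)
for a in(-.04,0,.04):
    s=(abs(x-a)<.015)&(y>.04); print(a,s.sum(),np.percentile(y[s],[5,50,95]).round(4) if s.any() else 0)
s=env.get_state();print(s["time"],s["tcp_pos"],s["force"],s["opening"])
E
```

```text
4851 0.0830129533418489 (array([ 0.4953, -0.2912]), array([0.129 , 0.1695]), np.float32(-12.85))
-0.04 185 [0.0617 0.0632 0.0648]
0 198 [0.0617 0.0631 0.0646]
0.04 219 [0.0616 0.063  0.0644]
2.5917 [ 0.5083363  -0.23118722  0.26003485] [0.10741539 0.8954982  0.71999932] 0.040204834092721124
```

View pics/w1.png

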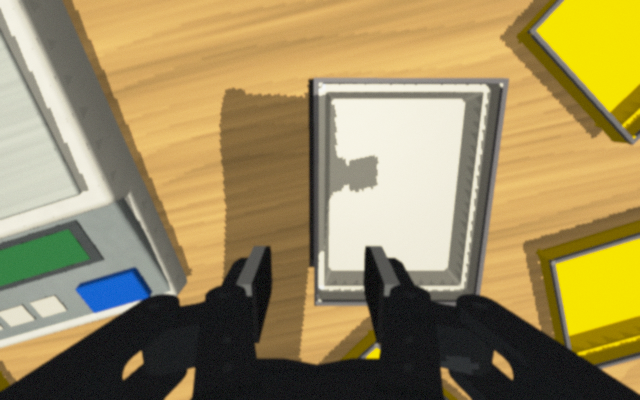

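The wrist view shows the left wall of the white tray at about column 315, between the two fingertips (265 and 375). The measured rim agrees with the estimate to 1 mm. I'll pinch the wall, lift, and check how the tray hangs.

```bash
cat >> m.py <<'E'
TRAY=np.array([.4953,-.2912]); TY=-12.75
def st(*k):
    s=env.get_state(); print({i:np.round(s[i],4) for i in("time","tcp_pos","force","opening","gripper_force")+k}); return s
def fitplane(P):
    A=np.c_[P[:,:2]-P[:,:2].mean(0),np.ones(len(P))]; k=np.linalg.lstsq(A,P[:,2],rcond=None)[0]; r=P[:,2]-A@k
    P=P[abs(r)<.004]; A=np.c_[P[:,:2]-P[:,:2].mean(0),np.ones(len(P))]; k=np.linalg.lstsq(A,P[:,2],rcond=None)[0]
    return np.degrees(k[:2]).round(2),k[2].round(4)
E
python3 - <<'E'
from m import *
q,_=quat(TY,ydeg=-90); g=off(TRAY,TY,0,.0630)
env.movel([*g,.18],.15,rot=q); hit=env.movel([*g,.1386],.06,stop_force=8); print(hit); st()
env.grip(0.,60); st()
env.movel([*g,.165],.05); env.movel([*g,.27],.12); st()
for nm in("wrist","top"):
    c=calibration(nm); p,d=camera(nm); cv2.imwrite(f"pics/l_{nm}.png",p); C=cloud(nm,d,c)
    near=np.hypot(C[...,0]-TRAY[0],C[...,1]-TRAY[1])
    m=(near<.03)&(C[...,2]>.14)&(C[...,2]<.25); print(nm,m.sum(),fitplane(C[m]) if m.sum()>20 else None)
E
```

```text
False
{'time': np.float64(4.1167), 'tcp_pos': array([ 0.5094, -0.2298,  0.1387]), 'force': array([ 0.156 , -1.2248, -0.1564]), 'opening': np.float64(0.0399), 'gripper_force': np.float64(0.0)}
{'time': np.float64(4.5583), 'tcp_pos': array([ 0.5094, -0.2298,  0.139 ]), 'force': array([-0.1515,  0.3628,  3.3379]), 'opening': np.float64(0.0008), 'gripper_force': np.float64(51.9684)}
{'time': np.float64(6.2583), 'tcp_pos': array([ 0.5087, -0.2296,  0.2692]), 'force': array([ 0.4542, -0.521 , -1.2169]), 'opening': np.float64(0.0011), 'gripper_force': np.float64(51.4903)}
wrist 10826 (array([-0.11,  0.24]), np.float64(0.1756))
top 0 None
```

```bash
python3 - <<'E'
from m import *
c=calibration("wrist"); p,d=camera("wrist"); C=cloud("wrist",d,c)
m=big((C[...,2]>.206)&(C[...,2]<.222)&(np.hypot(C[...,0]-.495,C[...,1]+.291)<.13)); r=rect(C[m]); print("held",r)
tc=env.get_state()["tcp_pos"][:2]; rel=np.array(r[0])-tc; yaw0=r[2]; print(rel)
# turn from the held yaw to the pan's, tool turns alike
dy=PY-yaw0; tool=TY+dy; q,_=quat(tool,ydeg=-90)
rr=off([0,0],dy,*rel); tgt=PAN-rr; print("tool yaw",tool,"tcp",tgt)
env.reach([*tgt,.27],q); env.movel([*tgt,.195],.12); st()
env.dwell(.1)
hit=env.movel([*tgt,.176],.025,stop_force=3); print(hit); st()
c=calibration("top"); p,d=camera("top"); cv2.imwrite("pics/top1.png",p); C=cloud("top",d,c)
m=big(roi(355,160,435,250)&(C[...,2]>.05)&(C[...,2]<.075)); print("pile now",np.median(C[m][:,2]),rect(C[m]))
E
```

```text
held (array([ 0.552 , -0.2633]), array([0.0844, 0.1638]), np.float32(-55.34))
[ 0.04317687 -0.03372286]
tool yaw 47.29 tcp [0.58282105 0.01143371]
{'time': np.float64(8.175), 'tcp_pos': array([0.5833, 0.0113, 0.1956]), 'force': array([0.2683, 0.1928, 0.2086]), 'opening': np.float64(0.0014), 'gripper_force': np.float64(51.4993)}
True
{'time': np.float64(8.8917), 'tcp_pos': array([0.5826, 0.0114, 0.179 ]), 'force': array([-0.6416, -0.6131,  4.2429]), 'opening': np.float64(0.0011), 'gripper_force': np.float64(52.2112)}
pile now 0.06301143495914836 (array([ 0.494 , -0.2909]), array([0.1297, 0.1705]), np.float32(-12.63))
```

View pics/top1.png

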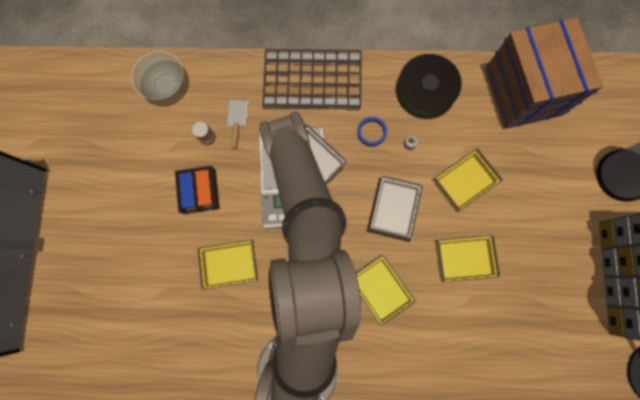

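The held-tray measurement was wrong because the wrist view only catches part of the rim, so the tray is touching the pan at the wrong yaw. It is still gripped, so I'll lift it and place it again from the known grasp geometry. The pile of two is untouched at the right height (63 mm).

```bash
python3 - <<'E'
from m import *
s=env.get_state()["tcp_pos"]; env.movel([s[0],s[1],.23],.12)
q,_=quat(PY,ydeg=-90); g=off(PAN,PY,0,.0630)
env.reach([*g,.23],q); env.movel([*g,.2],.1); env.dwell(.2); st()
c=calibration("side"); p,d=camera("side"); cv2.imwrite("pics/side1.png",p[130:330,160:420].repeat(2,0).repeat(2,1)); C=cloud("side",d,c)
m=big(roi(160,120,420,330)&(C[...,2]>.137)&(C[...,2]<.15)&(np.hypot(C[...,0]-PAN[0],C[...,1]-PAN[1])<.115)); print("rim side",m.sum(),rect(C[m]))
c=calibration("wrist"); p,d=camera("wrist"); C=cloud("wrist",d,c)
m=(abs(C[...,2]-.1069)<.006)&(np.hypot(C[...,0]-PAN[0],C[...,1]-PAN[1])<.09); print("floor",fitplane(C[m]),rect(C[big(m)]))
E
```

```text
{'time': np.float64(10.9583), 'tcp_pos': array([0.6289, 0.0948, 0.2007]), 'force': array([ 0.1722, -0.226 , -0.9821]), 'opening': np.float64(0.0011), 'gripper_force': np.float64(51.5268)}
rim side 338 (array([0.5968, 0.0277]), array([0.1109, 0.146 ]), np.float32(-75.95))
floor (array([ 0.13, -0.07]), np.float64(0.1073)) (array([0.642 , 0.0329]), array([0.1088, 0.1322]), np.float32(4.77))
```

View pics/side1.png

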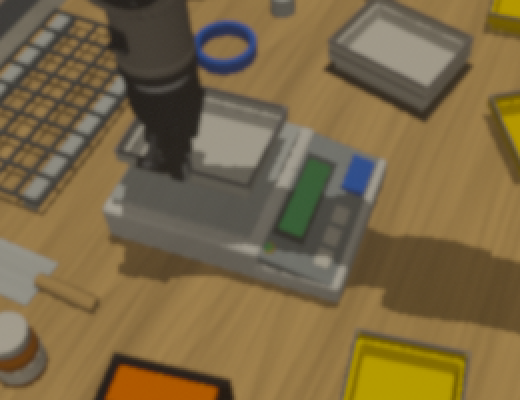

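The side view shows the tray held level above the pan, and the wrist depth gives the floor at yaw 4.8°, 0.1° off level. I'll set it down.

```bash
python3 - <<'E'
from m import *
g=off(PAN,PY,0,.0630)
print(env.movel([*g,.177],.025,stop_force=3)); s=st()
env.grip(.012,20); env.grip(.03); st()
env.movel([*env.get_state()["tcp_pos"][:2],.2],.08); 
q,n=quat(PY,12,ydeg=-90); 
env.movel([.56,.09,.27],.25); env.grip(0.,20)
KEY=np.array([.462,-.0395,.058])
a=KEY-n*(.0726+.08); env.reach(a,q); st()
for nm in("top","side"):
    c=calibration(nm); p,d=camera(nm); cv2.imwrite(f"pics/{nm}2.png",p); C=cloud(nm,d,c)
    near=np.hypot(C[...,0]-PAN[0],C[...,1]-PAN[1])<.12
    m=big(near&(C[...,2]>.11)&(C[...,2]<.132)); print(nm,np.median(C[m][:,2]),rect(C[m]))
    f=np.hypot(C[...,0]-PAN[0],C[...,1]-PAN[1])<.04; print("floor",fitplane(C[f]))
E
```

```text
True
{'time': np.float64(11.8333), 'tcp_pos': array([0.6282, 0.0948, 0.179 ]), 'force': array([-0.4698, -0.1346,  4.3535]), 'opening': np.float64(0.0011), 'gripper_force': np.float64(52.263)}
{'time': np.float64(12.4167), 'tcp_pos': array([0.6272, 0.0941, 0.1777]), 'force': array([ 0.1084, -0.0276, -0.0945]), 'opening': np.float64(0.0298), 'gripper_force': np.float64(0.0)}
{'time': np.float64(14.5583), 'tcp_pos': array([ 0.4313, -0.042 ,  0.2079]), 'force': array([ 1.5775,  0.2376, -0.3063]), 'opening': np.float64(0.0003), 'gripper_force': np.float64(0.0)}
top 0.12219769883788938 (array([0.6323, 0.0323]), array([0.129 , 0.1711]), np.float32(4.72))
floor (array([-0.45, -0.39]), np.float64(0.0857))
side 0.1198896194066756 (array([0.6337, 0.0321]), array([0.1325, 0.1708]), np.float32(4.57))
floor (array([-0.05, -0.09]), np.float64(0.0861))
```

View pics/top2.png

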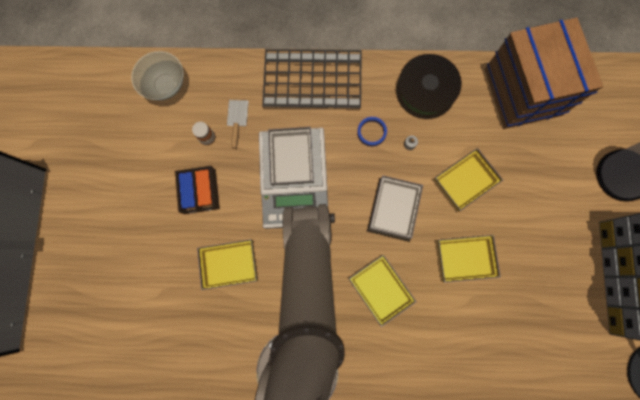

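The tray sits level and centred on the pan at (292,158), within about 1 mm. Next I'll press the tare key along its normal.

```bash
python3 - <<'E'
from m import *
q,n=quat(PY,12,ydeg=-90); KEY=np.array([.462,-.0395,.058]); tip=lambda s: KEY-n*(.0726-s)
adv=lambda: ((env.get_state()["tcp_pos"]-tip(0))@n).round(4)
env.movel(tip(-.012),.12); env.dwell(.1)
print(env.movel(tip(.012),.02,stop_force=1.5),adv()); st()
print(env.movel(tip(.02),.015,stop_force=12),adv()); st(); env.dwell(.3); print(adv()); st()
env.movel(tip(-.06),.15)
E
```

```text
True 0.0031
{'time': np.float64(16.2417), 'tcp_pos': array([ 0.4476, -0.0407,  0.126 ]), 'force': array([1.1233, 0.1459, 2.2285]), 'opening': np.float64(-0.0001), 'gripper_force': np.float64(1.1697)}
True 0.0058
{'time': np.float64(16.725), 'tcp_pos': array([ 0.4482, -0.0406,  0.1233]), 'force': array([-5.4248,  0.6279, 15.5444]), 'opening': np.float64(-0.0001), 'gripper_force': np.float64(8.3849)}
0.0057
{'time': np.float64(17.025), 'tcp_pos': array([ 0.4481, -0.0406,  0.1235]), 'force': array([-4.327 ,  0.1248, 12.5985]), 'opening': np.float64(-0.0001), 'gripper_force': np.float64(7.0226)}
```

```bash
python3 - <<'E'
from m import *
q,n=quat(HY,ydeg=0); g=off(HOL,HY,-.044,-.026); tz=lambda z:[*g,z+.0726]
env.movel([.45,.02,.27],.25); env.reach(tz(.12),q); env.movel(tz(.065),.1); env.dwell(.1); st()
print(env.movel(tz(.035),.03,stop_force=6)); st(); env.dwell(.3)
env.movel(tz(.14),.15)
env.movel([*off(HOL,HY,-.16,-.026),.26],.3)
for nm in("side","wrist"):
    c=calibration(nm); p,d=camera(nm); cv2.imwrite(f"pics/{nm}3.png",p); C=cloud(nm,d,c); H,S,V=cv2.split(cv2.cvtColor(p,cv2.COLOR_BGR2HSV))
    hx=np.radians(HY); X=(C[...,0]-HOL[0])*np.cos(hx)+(C[...,1]-HOL[1])*np.sin(hx); Y=-(C[...,0]-HOL[0])*np.sin(hx)+(C[...,1]-HOL[1])*np.cos(hx)
    m=(H<20)&(S>150)&(V>70)&(abs(X)<.09)&(abs(Y)<.08)
    if m.sum()<50: print(nm,m.sum()); continue
    m=big(m); x,y,z=X[m],Y[m],C[m][:,2]; t=(abs(y+.026)<.015)
    k=np.polyfit(x[t],z[t],1); print(nm,m.sum(),"slope deg",np.degrees(np.arctan(k[0])).round(1),"z at x=0",k[1].round(4),"x",np.percentile(x,[1,99]).round(4),"y",np.percentile(y,[2,98]).round(4),"z",np.percentile(z,[1,99]).round(4))
E
```

```text
{'time': np.float64(20.1083), 'tcp_pos': array([0.5012, 0.3009, 0.1383]), 'force': array([-0.0831,  0.1829, -0.1461]), 'opening': np.float64(0.0005), 'gripper_force': np.float64(0.0)}
False
{'time': np.float64(21.2583), 'tcp_pos': array([0.5009, 0.3007, 0.1078]), 'force': array([-0.1917,  0.0792,  0.6107]), 'opening': np.float64(-0.0002), 'gripper_force': np.float64(0.0)}
side 1082 slope deg 31.6 z at x=0 0.0577 x [-0.0582  0.0514] y [-0.0494 -0.0032] z [0.0187 0.0834]
wrist 7874 slope deg 35.1 z at x=0 0.0596 x [-0.0555  0.0533] y [-0.0472 -0.0052] z [0.0189 0.0826]
```

View pics/side3.png

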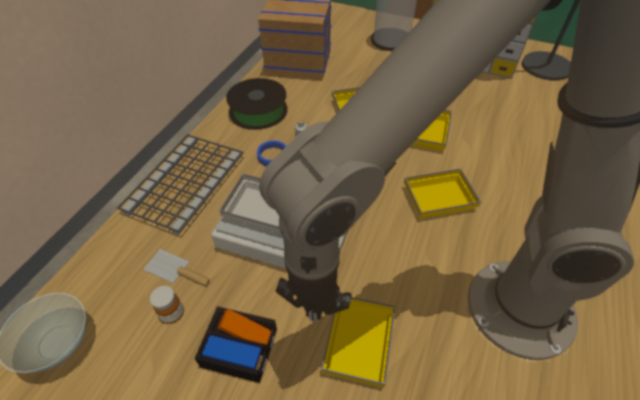

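The orange bar is tipped and its rear half is raised (side view at (245,328)); the blue bar still lies flush. One tighter profile of the raised part before grasping.

```bash
python3 - <<'E'
from m import *
env.movel([*off(HOL,HY,-.09,-.026),.24],.3)
c=calibration("wrist"); p,d=camera("wrist"); C=cloud("wrist",d,c); H,S,V=cv2.split(cv2.cvtColor(p,cv2.COLOR_BGR2HSV))
hx=np.radians(HY); X=(C[...,0]-HOL[0])*np.cos(hx)+(C[...,1]-HOL[1])*np.sin(hx); Y=-(C[...,0]-HOL[0])*np.sin(hx)+(C[...,1]-HOL[1])*np.cos(hx)
m=(H<20)&(S>150)&(V>50)&(abs(X)<.09)&(abs(Y+.026)<.03); Z=C[...,2]
print(env.get_state()["time"])
for a in np.arange(-.06,.06,.008):
    s=m&(abs(X-a)<.004)
    if s.sum()>5: print(a.round(3),s.sum(),np.percentile(Z[s],[5,50,95]).round(4),np.percentile(Y[s],[3,97]).round(4))
E
```

```text
23.5167
-0.06 96 [0.0167 0.0232 0.0538] [-0.0431 -0.0029]
-0.052 464 [0.0178 0.0209 0.0243] [-0.0467 -0.0091]
-0.044 511 [0.0239 0.0271 0.0305] [-0.0469 -0.0084]
-0.036 551 [0.0299 0.0332 0.0363] [-0.0468 -0.0072]
-0.028 612 [0.0355 0.0392 0.0426] [-0.0468 -0.0063]
-0.02 662 [0.0419 0.0452 0.0487] [-0.0468 -0.0055]
-0.012 735 [0.0478 0.0514 0.0545] [-0.0469 -0.0052]
-0.004 789 [0.0527 0.0572 0.0607] [-0.0468 -0.0051]
0.004 836 [0.0547 0.0634 0.0667] [-0.0443 -0.0052]
0.012 919 [0.059  0.0696 0.0728] [-0.0443 -0.0052]
0.02 966 [0.066  0.0756 0.0788] [-0.0443 -0.0052]
0.028 835 [0.0688 0.081  0.0832] [-0.0443 -0.0052]
0.036 208 [0.0537 0.0754 0.0798] [-0.0547 -0.0053]
0.044 19 [0.038  0.0536 0.055 ] [-0.0559 -0.0097]
0.052 14 [0.0382 0.0487 0.0542] [-0.0503 -0.0113]
```

The profile matches the model: slope 38°, rear top edge at holder x = 30 mm and z = 83 mm (slid 5 mm down to the stop), y centred at -25 mm. I'll grasp square to the bar.

```bash
python3 - <<'E'
from m import *
q,n=quat(HY,38,ydeg=90)
tip=np.array([*off(HOL,HY,.0281,-.0249),.0648]); P=lambda b: tip-n*(.0708+b)
q2,_=quat(PY,ydeg=90); b=off(np.array([.6335,.0322]),PY,.0425,0)
print(kin.inverse_kinematics(P(0),q),kin.inverse_kinematics([*b,.155],q2))
env.grip(.054,60); env.reach(P(.06),q); st()
print(env.movel(P(.02),.12),env.movel(P(0),.04,stop_force=5)); st()
env.grip(0.,60); st()
env.movel(P(0)+[0,0,.02],.05); env.movel(P(0)+[0,0,.13],.15); st()
p,d=camera("side"); cv2.imwrite("pics/side4.png",p[200:400,160:420].repeat(2,0).repeat(2,1))
E
```

```text
[-0.43344903  0.56348728 -0.41328149  2.1765007   1.86679074  0.57232491
 -0.72466278] [ 0.36990926  0.7684214  -0.77657355  1.62381975  0.61351239  1.00845641
  1.04855608]
{'time': np.float64(25.35), 'tcp_pos': array([0.4928, 0.3002, 0.1682]), 'force': array([ 0.3596, -0.2771, -0.3757]), 'opening': np.float64(0.054), 'gripper_force': np.float64(0.0)}
False False
{'time': np.float64(26.4833), 'tcp_pos': array([0.5286, 0.3064, 0.1204]), 'force': array([0.5333, 0.7046, 0.4387]), 'opening': np.float64(0.0537), 'gripper_force': np.float64(0.0)}
{'time': np.float64(26.7583), 'tcp_pos': array([0.5286, 0.3064, 0.1208]), 'force': array([-1.7952, -0.5044,  3.2745]), 'opening': np.float64(0.0384), 'gripper_force': np.float64(61.1393)}
{'time': np.float64(28.1917), 'tcp_pos': array([0.5284, 0.306 , 0.2497]), 'force': array([ 0.0499, -0.3838, -0.6167]), 'opening': np.float64(0.038), 'gripper_force': np.float64(60.6867)}
```

View pics/side4.png

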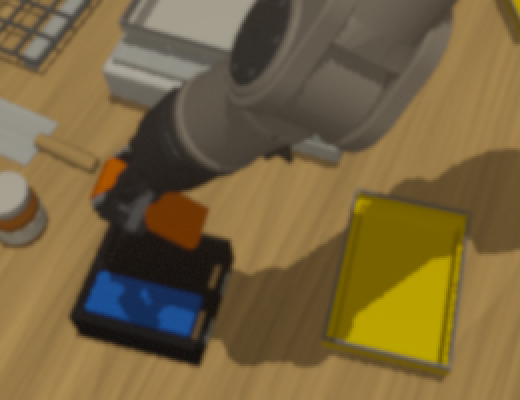

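The orange bar is held (at (150,205)) and the blue bar is still flush. I'll level the bar and carry it over the tray, then check it before lowering.

```bash
python3 - <<'E'
from m import *
q2,_=quat(PY,ydeg=90); b=off(np.array([.6335,.0322]),PY,.0425,0)
s=env.get_state()["tcp_pos"]; env.movel([s[0],s[1],.29],.2)
env.reach([*b,.26],q2); env.movel([*b,.225],.12); env.dwell(.2); st()
for nm in("wrist","top"):
    c=calibration(nm); p,d=camera(nm); C=cloud(nm,d,c); H,S,V=cv2.split(cv2.cvtColor(p,cv2.COLOR_BGR2HSV))
    if nm=="wrist": cv2.imwrite("pics/w5.png",p)
    m=(H<20)&(S>150)&(V>50)&(np.hypot(C[...,0]-PAN[0],C[...,1]-PAN[1])<.12)&(C[...,2]>.13)
    if m.sum()<30: print(nm,m.sum()); continue
    m=big(m); Q=C[m]; print(nm,m.sum(),np.percentile(Q[:,2],[2,50,98]).round(4),fitplane(Q),rect(Q))
E
```

```text
{'time': np.float64(30.3917), 'tcp_pos': array([0.6763, 0.036 , 0.226 ]), 'force': array([-0.1358, -0.7646, -1.1619]), 'opening': np.float64(0.0386), 'gripper_force': np.float64(60.7044)}
wrist 31969 [0.1671 0.1685 0.17  ] (array([-0.55, -0.01]), np.float64(0.1685)) (array([0.6346, 0.0327]), array([0.0405, 0.1102]), np.float32(5.0))
top 0
```

View pics/w5.png

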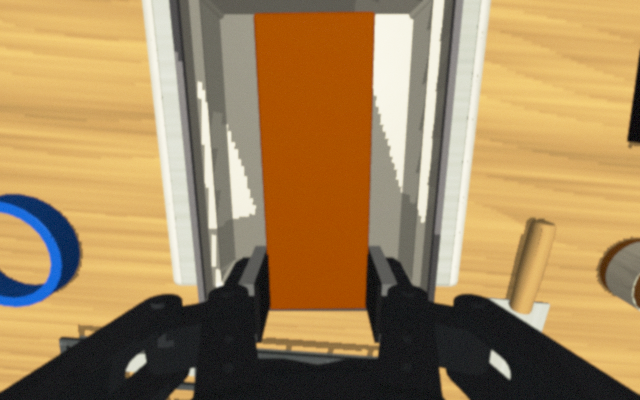

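The bar hangs level (0.5°) and centred over the tray in the picture, from (315,15) to (318,310). I'll lower it until it touches, release, withdraw and check.

```bash
python3 - <<'E'
from m import *
b=off(np.array([.6335,.0322]),PY,.0425,0)
env.movel([*b,.168],.1); env.dwell(.1)
print(env.movel([*b,.1555],.02,stop_force=3)); st()
env.grip(.046,20); env.grip(.054); st()
x=env.get_state()["tcp_pos"]; env.movel([x[0],x[1],.2],.08); env.movel([x[0],x[1],.3],.25)
env.goto_joints([1.192,.477,.022,1.555,-.011,1.109,-.083]); st()
for nm in("top","side"):
    c=calibration(nm); p,d=camera(nm); cv2.imwrite(f"pics/{nm}6.png",p); C=cloud(nm,d,c); H,S,V=cv2.split(cv2.cvtColor(p,cv2.COLOR_BGR2HSV))
    near=np.hypot(C[...,0]-PAN[0],C[...,1]-PAN[1])<.12
    m=big(near&(H<20)&(S>150)&(V>60)); print(nm,"bar",np.median(C[m][:,2]).round(4),fitplane(C[m]),rect(C[m]))
    m=big(near&(C[...,2]>.112)&(C[...,2]<.132)); print("tray",np.median(C[m][:,2]),rect(C[m]))
    m=big((np.hypot(C[...,0]-.54,C[...,1]-.33)<.1)&(H>100)&(H<130)&(S>130)); print("blue",fitplane(C[m]))
    m=big((np.hypot(C[...,0]-.495,C[...,1]+.291)<.12)&(C[...,2]>.055)&(C[...,2]<.075)); print("pile",rect(C[m]))
E
```

```text
True
{'time': np.float64(31.7833), 'tcp_pos': array([0.676 , 0.0357, 0.1597]), 'force': array([-0.9916, -0.1789,  5.4962]), 'opening': np.float64(0.0383), 'gripper_force': np.float64(61.3551)}
{'time': np.float64(32.275), 'tcp_pos': array([0.6753, 0.0355, 0.1586]), 'force': array([-0.0695, -0.1253, -0.571 ]), 'opening': np.float64(0.0538), 'gripper_force': np.float64(0.0)}
{'time': np.float64(36.4583), 'tcp_pos': array([ 0.182 , -0.6503,  0.304 ]), 'force': array([ 0.3595, -0.5159,  0.5597]), 'opening': np.float64(0.0538), 'gripper_force': np.float64(0.0)}
top bar 0.1017 (array([ 0.49, -0.94]), np.float64(0.1018)) (array([0.6328, 0.0307]), array([0.0352, 0.1068]), np.float32(5.65))
tray 0.12239170789282941 (array([0.632 , 0.0327]), array([0.1296, 0.1714]), np.float32(4.75))
blue (array([-0.1 ,  0.45]), np.float64(0.0537))
pile (array([ 0.4939, -0.2906]), array([0.1297, 0.1695]), np.float32(-12.63))
side bar 0.1018 (array([ 0.21, -1.82]), np.float64(0.1018)) (array([0.6328, 0.0328]), array([0.0408, 0.1082]), np.float32(4.92))
tray 0.1209131415827038 (array([0.6339, 0.0314]), array([0.1343, 0.1701]), np.float32(4.9))
blue (array([-0.23,  0.61]), np.float64(0.054))
pile (array([ 0.496 , -0.2913]), array([0.1356, 0.1717]), np.float32(-12.13))
```

View pics/side6.png

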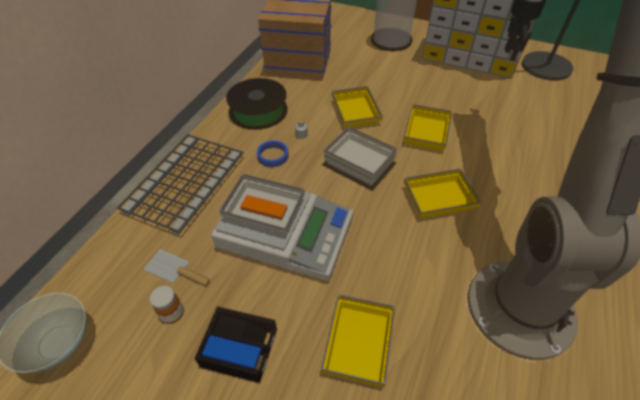

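The side view shows the orange bar flat in the tray on the pan at (264,207), with its top at 0.1018 m (expected 0.1015). The blue bar is flush at (232,352), the two-tray pile is at (360,155), and everything else is unmoved.

```bash
python3 -c "
from h import *
print(job.job_done())"
```

```text
the job is handed in; nothing more can be done
None
```

The job is handed in at about 36 s of the 72 s allowed: the tray is level and centred on the pan, the tare key was pressed down to its stop, and the orange bar lies flat in the tray; on the way I first touched the tray to the pan turned the wrong way, so I lifted it and set it down again without letting go.

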